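Roll the capacitor up the ramp and lock it in

TASK

With the fingertips, roll the big capacitor up the sloped gutter and over the crest, so that it sits against the end stop and does not roll back; then push the keeper bar's pin round until the bar lies squarely across the gutter behind the capacitor. Only push, gently: do not pinch the capacitor or lift it off the gutter, and leave the battery, fuse box, loupe and tape roll where they are. Finish with the gripper clear of everything.

Things in the scene. Friction and masses are not known exactly. Their poses are not given: they have to be found in the camera images.
- rack: Loading ramp, fixed to the bench (its place and yaw vary): an aluminium gutter on a plywood board 270 x 112 x 10 mm. Origin on the bench top under the gutter's centre line (y = 0); x points uphill along the gutter, z up, y left when looking uphill. Gutter: inner width 50 mm, side walls 9 mm high, 4 mm thick. All rack coordinates in these descriptions are in this frame, in mm.
- gutter: Sloped part of the gutter, fixed on the rack. Origin on its floor at the low end (rack x = -100, z = 24), at the inner face of a lip 6 mm high, 4 mm thick, that stops the part there. The lip is lower than the part's axis: a fingertip can come in over it from behind. x runs uphill along the floor, 10 degrees above level, z is square to the floor. A part let go on this slope rolls back to the lip.
- gutter_crest (a point): Crest of the gutter floor, on the centre line (rack x = 65, z = 53). From the lip to here the floor rises at 10 degrees, beyond it falls at 10 degrees to the end stop, forming a cradle: once its axis is past the crest, the part rolls to the stop by itself. Axes as the rack's.
- end_stop (a point): Point on the face of the end stop, an upright plate closing the gutter's upper end (rack x = 105, z = 64; plate top at z = 84). Seated against it, the capacitor has its axis at rack x = 90, z = 64. Axes as the rack's.
- keeper_pivot (a point): Pivot of the keeper bar, on its post beside the gutter (rack x = 60, y = -50), top of the bar at z = 74. Axes as the rack's.
- capacitor_mid (a point): Centre of the big capacitor: a blue cylinder 30 mm in diameter and 46 mm long, about 50 g, lying across the gutter and free to roll along it; it starts against the lip at the low end. Its axis is 15 mm above the floor it rolls on. The point's axes turn as it rolls.
- keeper (a joint): Keeper: steel bar 10 x 89 x 7 mm swinging level on the post, 67 to 74 mm above the bench, over the gutter's walls. 0 = squarely across the gutter (a hard stop; bar along the rack's +y); grows counter-clockwise seen from above; near 1.57 it points downhill beside the gutter; limit 2.2. Starts open (1.6 to 2.1), stays where it is left; about 0.3 N at the pin moves it.
- keeper_pin (a point): Middle of the upright steel pin on the free end of the keeper bar: 10 mm in diameter, standing 28 mm up from the bar (to 102 mm above the bench), 75 mm from the pivot; this point is 88 mm above the bench. With the keeper at q the pin is at rack x = 60 - 75 sin q, y = -50 + 75 cos q (mm).
- battery: Bystander: 9 V battery, 49 x 18 x 26 mm, standing on the bench; origin at the centre of its underside.
- fuse_box: Bystander: small flat box, 35 x 53 x 14 mm, on the bench; origin at the centre of its underside.
- loupe: Bystander: black eye loupe, 37 mm in diameter, 34 mm high, on the bench; origin at the centre of its underside.
- tape_roll: Bystander: roll of black tape, 62 mm in diameter, 18 mm high, on the bench; origin at the centre of its underside.
- capacitor: The same capacitor, with its origin at the centre of its one flat end (on its axis, 22.5 mm from capacitor_mid); its z runs along the axis to the other end.
Mind the look-alikes: they are no part of the job. Leave any green look-alike of the capacitor alone.

How it is judged:
On the way, in this order (a step that is already met when the one before it is completed fails the run):
1. the capacitor sits in the cradle against the end stop while the keeper is still open (x of capacitor_mid in the frame of rack between 0.084 and 0.098 m and z of capacitor_mid in the frame of rack between 0.056 and 0.07 m and y of capacitor_mid in the frame of rack between -0.006 and 0.006 m and value of joint keeper above 0.5 rad), for 0.2 s.
2. the keeper bar is across the gutter behind it (x of capacitor_mid in the frame of rack between 0.084 and 0.098 m and z of capacitor_mid in the frame of rack between 0.056 and 0.07 m and y of capacitor_mid in the frame of rack between -0.006 and 0.006 m and value of joint keeper below 0.12 rad), for 0.2 s.
At the end, for the whole second after the job is handed in: The capacitor rests in the cradle against the end stop (axis within about 6 mm of x = 90 mm, centred within 6 mm, on the gutter floor), still; the keeper is within 0.12 rad of squarely across; the four bystanders are within 20 mm of where they stood (all of step 2 and linear speed of capacitor below 0.02 m/s and distance of each of battery, fuse_box, loupe, tape_roll from where it was at the start of the episode below 0.02 m); the robot touches nothing.
It fails at once if the capacitor is lifted more than 15 mm off the gutter floor (z of capacitor_mid in the frame of gutter above 0.03 m).
It fails at once if the capacitor is squeezed or pushed with more than 25 N (contact force between capacitor and the fingers above 25 N).
It fails at once if the battery, fuse box, loupe or tape roll is moved more than 20 mm (distance of any of battery, fuse_box, loupe, tape_roll from where it was at the start of the episode above 0.02 m).
It also fails if it takes over 53 s, if anything falls off the work surface, if the arm or the gripper's body presses on something with over 40 N, if the wrist force passes 120 N, or if a joint passes its speed limit or range.

ROBOT

A 7-joint arm with a two-finger parallel gripper is mounted at the origin on a cart in front of the work surface, level with it; the furniture and walls round the work are solid. World frame = base frame: x ahead of the robot, y to its left, z up, the work surface at z = 0. Lengths are in m, angles in rad, forces in N, time in s.
With the tool pointing down it reaches from about 0.425 to 0.875 m from the base axis. Payload 4.7 kg.
Tool frame: the origin (TCP) lies on the centre line of the jaws, within the pads' length; the fingertips stand ahead of it and the grasp point (between the pads) lies 2 mm behind it (nose_length is the z of the fingertips in the tool frame, in m); z points along the fingers, y is the line along which they close (so a half turn about z gives the same grasp; the last joint's range is limited). The gripper opens to 87 mm and grips with 3 to 60 N. Pads are 19 mm wide; open, the fingers measure 117 mm over their backs; the gripper's body (75 mm by 190 mm) begins 51 mm behind the grasp point.
Start: joints at [0.014, 0.321, -0.07, 1.45, 0.023, 1.371, -0.057], TCP at [0.65, -0, 0.24] pointing down, gripper open.
Joint ranges: [-2.86, 2.86], [-0.3, 2.09], [-1.38, 1.24], [0.06, 2.45], [-1.56, 4.7], [0.09, 2.05], [-2.69, 2.69]. Speed limits (rad/s): [2.57, 2.57, 3.14, 3.14, 3.14, 3.14, 3.14].

INTERFACE

Orientations are given as a rotation vector (axis times angle).
In Python, from bench import * gives the robot as it stands.
- The arm moves only by the tool send_rows, never from a script. Its arguments are lists of equal length, an entry for each row: "xyz": the shift along the tool's x, y, z in mm, a list of three; "dr": the turn, a rotation vector about the tool's x, y, z in rad, a list of three. A call has exactly 10 rows; each row is the pose to reach, as a shift and turn from the pose commanded when the call began, along the tool's axes at that moment; what a row does not reach only later rows make up. A row lasts 1/12 s, in which the tool goes at most 41.7 mm and 7.16 degrees, less where a joint would pass 70% of its speed; a pose out of reach is approached as far as the arm can. A call with a gripper value outside its range is refused whole. "jaw" is the finger opening in mm, from 0 to 87, set as the call begins (left out, the last holds). The fingers move at their own pace and stop on an object; "grip_force" is the grip in N (left out, the last holds). Time passes only in rows, so rows that repeat a pose let the fingers close, or fill a call up. It gives the time, the measured TCP pose, the force, the opening and the grip force at its end, in the units of the state.
- get_state(): the state, without advancing time (a new reading comes with each control period).
- get_image(name): name is "scene" or "side" or "wrist"; returns the picture (480x640x3 uint8, red, green, blue); there is no depth.
- calibration(name): a dict with "vfov" (degrees; the focal length in pixels is half the picture's height over the tangent of half this angle, whatever the lens; pixels are square), "cx", "cy" (the principal point, pixels), "rvec" (rotation vector, rad) and "tvec" (3), from world to camera coordinates, as OpenCV has them; the wrist camera has in their place "hand_eye" (4x4, takes a point from camera to tool coordinates, whose origin is the TCP and whose axes are the flange's). Camera axes: x right, y down, z forward; pixel columns grow to the right and rows downward; lengths in m; the calibration is good to about 2 mm. A picture is of the moment at which its call begins: read the wrist's pose just before it. calibration takes no time and is no camera call.
- close_job(): hands the job in; it is judged then, once.
The state is a dict: "time": time; "joint_positions": joint angles; "qd": joint speeds; "joint_torque": joint torques, N m; "position": TCP position; "tool_rot": TCP orientation; "ft_force": force on the tool from outside, world axes, zero at the start; "torque": the same for the moment, N m; "grip_width": opening from 0.0 (shut) to 1.0 (fully open); "grip_force": force on a finger pad.
Only numpy, scipy, OpenCV 4.12 (cv2) and the standard library are available. Lean on these libraries where they do the work, as an engineer would, in place of code of your own. Each camera call takes 0.05 s, during which the arm holds its last target. There are 200 camera calls.

## Working session

There is one attempt and no reset: what is moved stays moved. The work goes in short steps, Python scripts to look and compute and a tool call to move; the robot and the scene stay as the last step left them, time stands still between calls to the robot, and variables do not carry over. Pictures are saved under pics/ and viewed, at most 14 in all, crops included, and the job is handed in when it is done.

Besides the shell and the picture viewer there is one more tool, called after ">>>" in YAML: its name, and indented under it one key for each argument. send_rows: Moves the arm, as the interface text tells. Its arguments: {"type":"object","properties":{"xyz":{"type":"array"},"dr":{"type":"array"},"jaw":{"type":"number"},"grip_force":{"type":"number"}},"required":["xyz","dr"]}

```bash
mkdir -p pics; ls; python3 - <<'E'
from bench import *
import cv2
s=get_state();print({k:s[k] for k in('time','position','tool_rot','ft_force','grip_width')})
print([k for k in globals() if not k.startswith('__')])
for n in('scene','side','wrist'):
    print(n,calibration(n)); cv2.imwrite(f'pics/{n}0.png',get_image(n)[:,:,::-1])
E
```

```text
pics
{'time': 0.0, 'position': array([ 6.49476151e-01, -4.38707780e-05,  2.38452781e-01]), 'tool_rot': array([-2.22049486, -2.22058761,  0.00225841]), 'ft_force': array([-0.11028472,  1.63279421, -0.23920859]), 'grip_width': 0.9991566989862433}
['get_image', 'calibration', 'close_job', 'get_state', 'MotionError', 'nose_length', 'cv2', 's']
scene {'vfov': 48.61128649177071, 'cx': 315.8276887809709, 'cy': 250.10409230882306, 'rvec': array([ 0.98699326, -2.46890471,  1.04968745]), 'tvec': array([0.42695127, 0.32087434, 0.64139611])}
side {'vfov': 52.43114020057864, 'cx': 320.3779856419495, 'cy': 237.1037139574101, 'rvec': array([ 0.72485435, -2.51686107,  1.21106287]), 'tvec': array([0.49818153, 0.25352856, 0.66129739])}
wrist {'vfov': 68.15952419812564, 'cx': 317.50616875576065, 'cy': 232.00102406512738, 'hand_eye': array([[ 3.63957965e-04, -9.69616444e-01, -2.44629965e-01,
         6.62591315e-02],
       [ 9.99999923e-01,  3.16589013e-04,  2.32956023e-04,
         1.54372549e-03],
       [-1.48430832e-04, -2.44630031e-01,  9.69616484e-01,
        -1.45648590e-01],
       [ 0.00000000e+00,  0.00000000e+00,  0.00000000e+00,
         1.00000000e+00]])}
```

View pics/scene0.png

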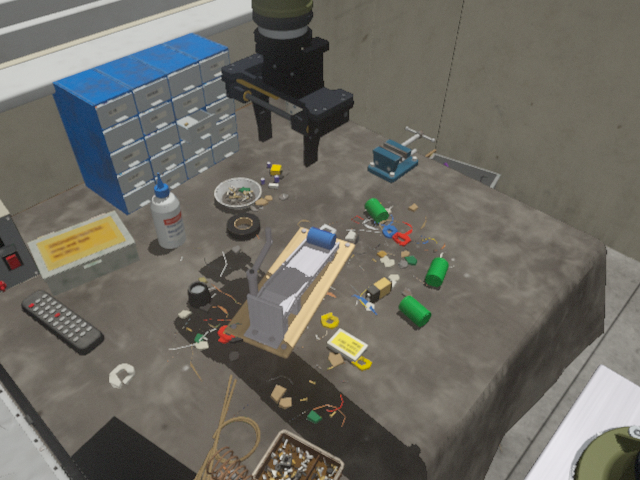

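View pics/side0.png

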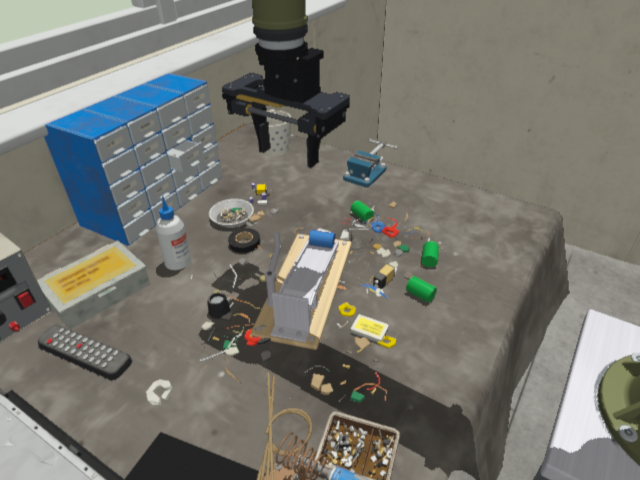

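View pics/wrist0.png

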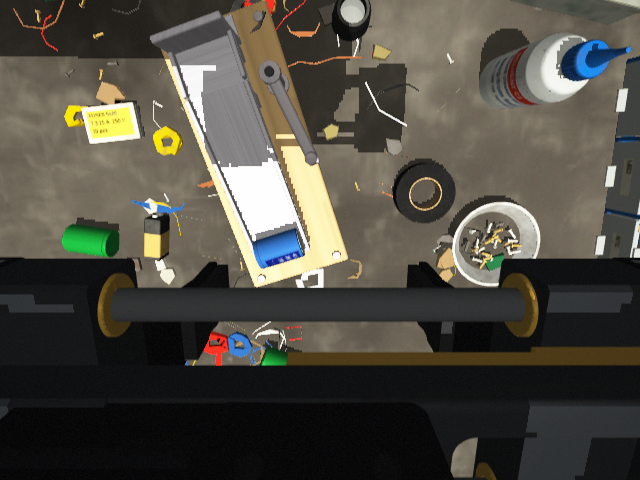

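The wrist view shows the rack running up-left. The capacitor is at about (278,248), the keeper pivot at (269,71) and the pin at (312,158). I'll zoom in to get precise points.

```bash
python3 - <<'E'
from bench import *
import cv2
print(nose_length)
im=cv2.imread('pics/wrist0.png')[0:295,140:360]
cv2.imwrite('pics/crop.png',cv2.resize(im,None,fx=2,fy=2,interpolation=cv2.INTER_CUBIC))
E
cat > h.py <<'E'
from bench import *
import numpy as np, cv2
from scipy.spatial.transform import Rotation as R
def K(c): f=240/np.tan(np.radians(c['vfov'])/2); return f
def ray(name,uv,pose=None):
    c=calibration(name); f=K(c)
    d=np.array([(uv[0]-c['cx'])/f,(uv[1]-c['cy'])/f,1])
    if name=='wrist':
        p,r=pose; r=R.from_rotvec(r).as_matrix(); H=c['hand_eye']
        return p+r@H[:3,3], r@H[:3,:3]@d
    M=cv2.Rodrigues(c['rvec'])[0]
    return -M.T@c['tvec'], M.T@d
def at_z(name,uv,z,pose=None):
    o,d=ray(name,uv,pose); return o+d*(z-o[2])/d[2]
def proj(name,P,pose=None):
    c=calibration(name); f=K(c)
    if name=='wrist':
        p,r=pose; r=R.from_rotvec(r).as_matrix(); H=c['hand_eye']
        q=H[:3,:3].T@(r.T@(np.array(P)-p)-H[:3,3])
    else: q=cv2.Rodrigues(c['rvec'])[0]@np.array(P)+c['tvec']
    return np.array([c['cx']+f*q[0]/q[2],c['cy']+f*q[1]/q[2]])
P0=(np.array([.649476,-.000044,.238453]),np.array([-2.22049,-2.22059,.00226]))
E
```

```text
0.017
```

View pics/crop.png

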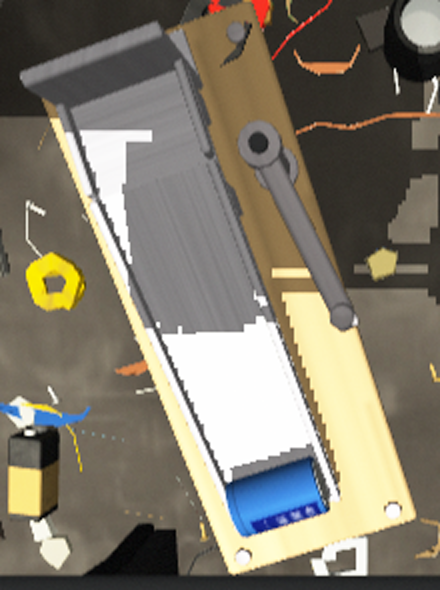

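The crop gives pivot ring (269,71), bar end (311,158), capacitor (278,248), and gutter walls running from about (172,54) to (255,240) on the left. Next I compute the frame.

```bash
python3 - <<'E'
from h import *
np.set_printoptions(precision=4,suppress=True)
W=lambda u,v,z: at_z('wrist',(140+u/2,v/2),z,P0)
piv=W(258,142,.076); 
for z in(.074,.102): e=W(342,317,z);print('pin',z,e,np.linalg.norm((e-piv)[:2]))
print('piv',piv, W(258,142,.102))
# gutter wall tops: right inner wall & left
a,b=W(333,495,.034),W(262,300,.057-.0);print('Rwall',a,b,np.degrees(np.arctan2(*(b-a)[1::-1])))
s1,s2=W(243,557,.010),W(393,510,.010);print('screws',s1,s2,np.linalg.norm(s1-s2),np.degrees(np.arctan2(*(s2-s1)[1::-1])))
t1,t2=W(22,73,.084),W(158,24,.084);print('stop',t1,t2,np.linalg.norm(t1-t2),np.degrees(np.arctan2(*(t2-t1)[1::-1])))
c1,c2=W(235,575,.010),W(414,518,.010);print('corners',c1,c2,np.linalg.norm(c1-c2),np.degrees(np.arctan2(*(c2-c1)[1::-1])))
for n in('wrist','scene','side'):
    im=cv2.imread(f'pics/{n}0.png'); h=cv2.cvtColor(im,cv2.COLOR_BGR2HSV)
    m=cv2.inRange(h,(100,120,50),(125,255,255))
    k,l,st,ce=cv2.connectedComponentsWithStats(m)
    exp={'wrist':(278,248),'scene':(320,238),'side':(321,238)}[n]
    i=min(range(1,k),key=lambda i:np.hypot(*(ce[i]-exp)) if st[i,4]>80 else 1e9)
    ys,xs=np.where(l==i); r=cv2.minAreaRect(np.c_[xs,ys].astype(np.float32))
    print(n,st[i],ce[i],r,at_z(n,r[0],.0385+.0,P0))
E
```

```text
pin 0.074 [0.6452 0.0529 0.074 ] 0.07668198333433197
pin 0.102 [0.6457 0.0541 0.102 ] 0.07584658258813516
piv [0.6117 0.1219 0.076 ] [0.6151 0.1172 0.102 ]
Rwall [ 0.6394 -0.0386  0.034 ] [0.6089 0.0596 0.057 ] 107.23066785785568
screws [ 0.5877 -0.0822  0.01  ] [ 0.6717 -0.0544  0.01  ] 0.0884860674695836 18.315306563482068
stop [0.5231 0.1449 0.084 ] [0.5764 0.1617 0.084 ] 0.055843630822622684 17.441708921371667
corners [ 0.5827 -0.0931  0.01  ] [ 0.6834 -0.059   0.01  ] 0.10625710714300013 18.68830307106818
wrist [ 253  229   51   39 1237] [276.5812 248.2749] ((277.3576965332031, 248.4659423828125), (28.205970764160156, 47.27762222290039), 72.47443389892578) [ 0.6099 -0.0383  0.0385]
scene [308 227  27  17 273] [320.5201 235.359 ] ((320.45001220703125, 235.65000915527344), (25.298219680786133, 11.70042610168457), 18.434947967529297) [ 0.617  -0.0425  0.0385]
side [309 230  26  18 351] [321.4786 238.4815] ((321.363525390625, 238.5310821533203), (24.486125946044922, 14.556507110595703), 8.972626686096191) [ 0.6136 -0.0403  0.0385]
```

>>> send_rows:
  xyz:
    - [-15,-6,15]
    - [-30,-12,40]
    - [-45,-18,65]
    - [-60,-24,90]
    - [-70,-28,110]
    - [-70,-28,130]
    - [-70,-28,138]
    - [-70,-28,138]
    - [-70,-28,138]
    - [-70,-28,138]
  dr:
    - [0,0,-0.08]
    - [0,0,-0.16]
    - [0,0,-0.24]
    - [0,0,-0.314]
    - [0,0,-0.314]
    - [0,0,-0.314]
    - [0,0,-0.314]
    - [0,0,-0.314]
    - [0,0,-0.314]
    - [0,0,-0.314]
  jaw: 0
  grip_force: 5

```text
time: 0.98
position: [0.6232, -0.0692, 0.1031]
tool_rot: [1.844, 2.541, 0.002]
ft_force: [-0.2, 0.3, -0.5]
grip_width: 0.328
grip_force: 0.0
```

```bash
cat >> h.py <<'E'
O=np.array([.5827,.0494]); PH=np.radians(108)
U=np.array([np.cos(PH),np.sin(PH)]); V=np.array([-U[1],U[0]])
def rack(p): d=np.array(p)[:2]-O; return np.round([1e3*d@U,1e3*d@V,1e3*p[2] if len(p)>2 else 0],1)
def world(x,y,z): return np.r_[O+U*x/1e3+V*y/1e3,z/1e3]
def st():
    s=get_state(); r=R.from_rotvec(s['tool_rot']).as_matrix()
    print('t',round(s['time'],2),'rack',rack(s['position']),'x-heading',np.degrees(np.arctan2(r[1,0],r[0,0])).round(2),'zdir',r[:,2].round(3),'F',s['ft_force'].round(1),'w',round(s['grip_width'],3))
    return s
E
python3 - <<'E'
from h import *
s=st(); cv2.imwrite('pics/w1.png',get_image('wrist')[:,:,::-1])
p=(s['position'],s['tool_rot'])
for n,P in dict(stopL=(105,25,84),stopR=(105,-25,84),crest=(65,0,53),piv=(60,-50,74),wallRlow=(-100,-25,33),wallLlow=(-100,25,33),cap=(-88,0,41)).items(): print(n,proj('wrist',world(*P),p).round())
E
```

```text
t 0.98 rack [-125.4   -1.9  103.1] x-heading 108.06 zdir [ 0.002  0.    -1.   ] F [-0.2  0.3 -0.5] w 0.328
stopL [ 234. -363.]
stopR [ 383. -362.]
crest [ 310. -144.]
piv [ 436. -169.]
wallRlow [352. 210.]
wallLlow [271. 210.]
cap [312. 192.]
```

View pics/w1.png

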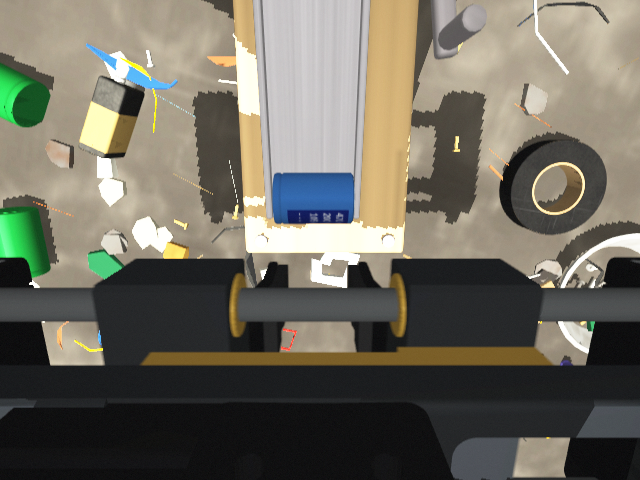

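The gutter is centred at column ~313 and vertical, with the capacitor at (313,198). So yaw and lateral position match, and x sits about 3 mm lower than assumed. I'll descend behind the capacitor and approach.

>>> send_rows:
  xyz:
    - [0,-1,10]
    - [0,-1,20]
    - [0,-1,30]
    - [0,-1,40]
    - [0,-1,49]
    - [0,-1,49]
    - [2,-1,49]
    - [4,-1,49]
    - [6,-1,49]
    - [8,-1,49]
  dr:
    - [0,0,0]
    - [0,0,0]
    - [0,0,0]
    - [0,0,0]
    - [0,0,0]
    - [0,0,0]
    - [0,0,0]
    - [0,0,0]
    - [0,0,0]
    - [0,0,0]

```text
time: 1.87
position: [0.6191, -0.0624, 0.0533]
tool_rot: [1.846, 2.541, 0.001]
ft_force: [-0.1, -0.2, 0.1]
grip_width: 0.004
grip_force: 0.0
```

```bash
sed -i 's/^O=.*PH=/O=np.array([.5835,.0470]); PH=/' h.py; python3 -c "
from h import *
st()"
```

```text
t 1.87 rack [-115.    -0.    53.3] x-heading 108.0 zdir [ 0.001 -0.    -1.   ] F [-0.1 -0.2  0.1] w 0.004
```

>>> send_rows:
  xyz:
    - [2,0,0]
    - [4,0,0]
    - [6,0,0]
    - [8,0,-0.5]
    - [10,0,-1]
    - [13,0,-1.5]
    - [16,0,-2]
    - [19,0,-2.5]
    - [22,0,-3]
    - [25,0,-3.5]
  dr:
    - [0,0,0]
    - [0,0,0]
    - [0,0,0]
    - [0,0,0]
    - [0,0,0]
    - [0,0,0]
    - [0,0,0]
    - [0,0,0]
    - [0,0,0]
    - [0,0,0]

```text
time: 2.7
position: [0.6107, -0.0386, 0.0561]
tool_rot: [-1.847, -2.542, 0.0]
ft_force: [-0.2, -1.8, 1.6]
grip_width: 0.003
grip_force: 1.0
```

```bash
python3 -c "
from h import *
s=st(); cv2.imwrite('pics/w2.png',get_image('wrist')[:300,:,::-1])
print(proj('wrist',s['position']+[0,0,-.01],(s['position'],s['tool_rot'])))"
```

```text
t 2.7 rack [-89.8   0.6  56.1] x-heading 108.0 zdir [-0. -0. -1.] F [-0.2 -1.8  1.6] w 0.003
[314.53129737 286.61944797]
```

View pics/w2.png

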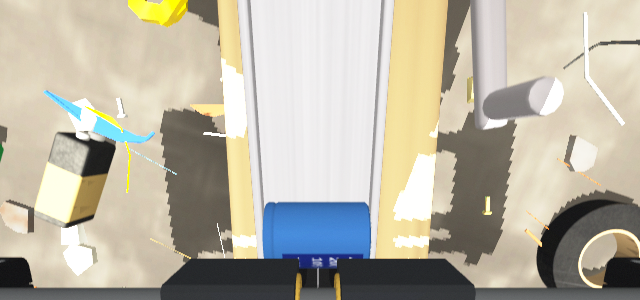

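The capacitor is moving up the gutter, centred at (316,235) with the fingertips behind it, and contact is about 2 N. Continuing.

>>> send_rows:
  xyz:
    - [5,0,-0.9]
    - [10,0,-1.8]
    - [15,0,-2.7]
    - [20,0,-3.5]
    - [25,0,-4.4]
    - [30,0,-5.3]
    - [35,0,-6.2]
    - [40,0,-7.1]
    - [45,0,-8]
    - [50,0,-8.8]
  dr:
    - [0,0,0]
    - [0,0,0]
    - [0,0,0]
    - [0,0,0]
    - [0,0,0]
    - [0,0,0]
    - [0,0,0]
    - [0,0,0]
    - [0,0,0]
    - [0,0,0]

```text
time: 3.58
position: [0.5953, 0.009, 0.065]
tool_rot: [1.847, 2.541, -0.0]
ft_force: [1.1, -1.9, 1.7]
grip_width: 0.008
grip_force: 1.0
```

>>> send_rows:
  xyz:
    - [5,0,-0.9]
    - [10,0,-1.8]
    - [15,0,-2.7]
    - [20,0,-3.5]
    - [25,0,-4.4]
    - [30,0,-5.3]
    - [35,0,-6.2]
    - [40,0,-7.1]
    - [45,0,-8]
    - [50,0,-8.8]
  dr:
    - [0,0,0]
    - [0,0,0]
    - [0,0,0]
    - [0,0,0]
    - [0,0,0]
    - [0,0,0]
    - [0,0,0]
    - [0,0,0]
    - [0,0,0]
    - [0,0,0]

```text
time: 4.42
position: [0.5799, 0.0566, 0.0738]
tool_rot: [1.847, 2.541, 0.0]
ft_force: [0.5, -2.0, 1.9]
grip_width: 0.005
grip_force: 1.2
```

```bash
python3 -c "
from h import *
s=st(); cv2.imwrite('pics/w3.png',get_image('wrist')[:300,:,::-1])"
```

```text
t 4.42 rack [10.2  0.5 73.8] x-heading 107.99 zdir [ 0. -0. -1.] F [ 0.5 -2.   1.9] w 0.005
```

View pics/w3.png

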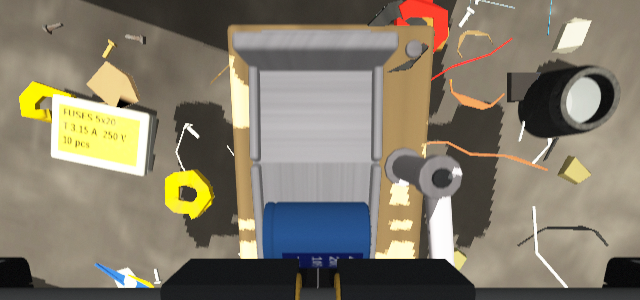

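The capacitor is just short of the crest line (row 162) and centred. I'll push over slowly.

>>> send_rows:
  xyz:
    - [4,0,-0.7]
    - [8,0,-1.4]
    - [12,0,-2.1]
    - [16,0,-2.8]
    - [19,0,-3.4]
    - [22,0,-3.9]
    - [24,0,-4.3]
    - [26,0,-4.6]
    - [28,0,-5]
    - [30,0,-5.3]
  dr:
    - [0,0,0]
    - [0,0,0]
    - [0,0,0]
    - [0,0,0]
    - [0,0,0]
    - [0,0,0]
    - [0,0,0]
    - [0,0,0]
    - [0,0,0]
    - [0,0,0]

```text
time: 5.3
position: [0.5707, 0.0847, 0.079]
tool_rot: [1.847, 2.541, -0.0]
ft_force: [1.0, -2.4, 1.1]
grip_width: 0.005
grip_force: 0.8
```

>>> send_rows:
  xyz:
    - [1.5,0,-0.2]
    - [3,0,-0.4]
    - [4.5,0,-0.6]
    - [6,0,-0.8]
    - [7.5,0,-0.8]
    - [9,0,-0.8]
    - [10,0,-0.8]
    - [10,0,-0.8]
    - [10,0,-0.8]
    - [10,0,-0.8]
  dr:
    - [0,0,0]
    - [0,0,0]
    - [0,0,0]
    - [0,0,0]
    - [0,0,0]
    - [0,0,0]
    - [0,0,0]
    - [0,0,0]
    - [0,0,0]
    - [0,0,0]

```text
time: 6.13
position: [0.5677, 0.0941, 0.0798]
tool_rot: [1.847, 2.541, -0.0]
ft_force: [-0.2, 0.1, -0.2]
grip_width: 0.006
grip_force: 0.0
```

```bash
python3 -c "
from h import *
s=st(); cv2.imwrite('pics/w4.png',get_image('wrist')[:300,:,::-1])"
```

```text
t 6.13 rack [49.7  0.5 79.8] x-heading 107.98 zdir [ 0. -0. -1.] F [-0.2  0.1 -0.2] w 0.006
```

View pics/w4.png

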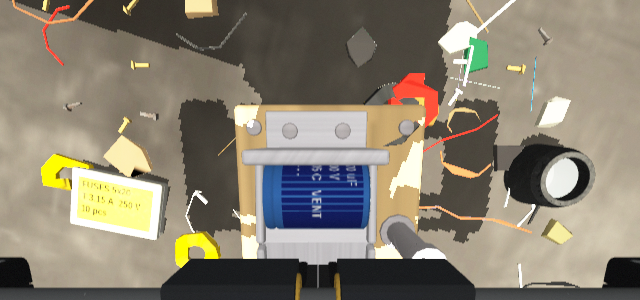

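Seated: the capacitor rests against the end stop, centred at (317,197). From the earlier view w2, the pin top is at (549,95). I'll locate the pin and raise the tool.

>>> send_rows:
  xyz:
    - [0,0,-10]
    - [-5,0,-25]
    - [-15,0,-40]
    - [-25,0,-55]
    - [-35,0,-60]
    - [-45,0,-60]
    - [-55,0,-60]
    - [-60,0,-60]
    - [-60,0,-60]
    - [-60,0,-60]
  dr:
    - [0,0,0]
    - [0,0,0]
    - [0,0,0]
    - [0,0,0]
    - [0,0,0]
    - [0,0,0]
    - [0,0,0]
    - [0,0,0]
    - [0,0,0]
    - [0,0,0]

```text
time: 7.02
position: [0.5856, 0.037, 0.1387]
tool_rot: [-1.847, -2.54, 0.001]
ft_force: [0.4, 0.7, -1.1]
grip_width: 0.007
grip_force: 0.0
```

```bash
python3 -c "
from h import *
p=(np.array([.6107,-.0386,.0561]),np.array([-1.847,-2.542,0]))
print(rack(at_z('wrist',(549,95),.102,p)), rack(at_z('wrist',(487,122),.074,p)))
s=st(); cv2.imwrite('pics/w5.png',get_image('wrist')[:300,:,::-1])
p=(s['position'],s['tool_rot'])
for q in(1.5,1.6,1.7,1.8): print(q,proj('wrist',world(60-75*np.sin(q),-50+75*np.cos(q),102),p).round())"
```

```text
[-11.8 -61.9 102. ] [-17.1 -59.2  74. ]
t 7.02 rack [-10.2   1.1 138.7] x-heading 107.95 zdir [-0.002  0.    -1.   ] F [ 0.4  0.7 -1.1] w 0.007
1.5 [399. 275.]
1.6 [413. 276.]
1.7 [426. 275.]
1.8 [440. 272.]
```

View pics/w5.png

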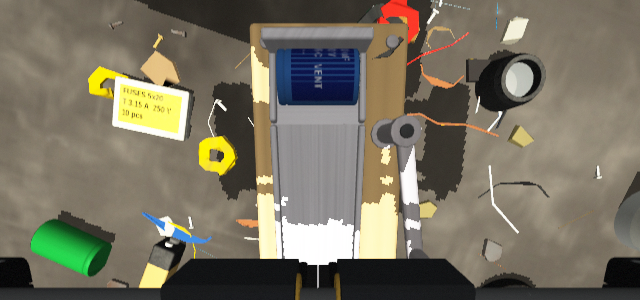

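The pin agrees across the views at about rack (-13,-61), q≈1.72. Here the capacitor is still seated at (318,77). I'll move the fingers to the outer side of the pin.

>>> send_rows:
  xyz:
    - [0,20,0]
    - [-2,40,0]
    - [-4,60,0]
    - [-4,80,0]
    - [-4,99,0]
    - [-4,99,10]
    - [-4,99,20]
    - [-4,99,30]
    - [-4,99,40]
    - [-4,99,40]
  dr:
    - [0,0,0]
    - [0,0,0]
    - [0,0,0]
    - [0,0,0]
    - [0,0,0]
    - [0,0,0]
    - [0,0,0]
    - [0,0,0]
    - [0,0,0]
    - [0,0,0]

```text
time: 7.9
position: [0.6788, 0.0633, 0.0962]
tool_rot: [-1.844, -2.538, 0.006]
ft_force: [-0.8, -0.7, -1.1]
grip_width: 0.006
grip_force: 0.0
```

```bash
python3 -c "
from h import *
s=st(); c=rack(s['position'])
for q in np.arange(1.7,.75,-.1):
    print(round(q,2),(60-75*np.sin(q)-c[0]).round(1),(c[1]-(-50+75*np.cos(q)-20)).round(1))"
```

```text
t 7.9 rack [-13.9 -95.6  96.2] x-heading 107.98 zdir [-0.006 -0.001 -1.   ] F [-0.8 -0.7 -1.1] w 0.006
1.7 -0.5 -15.9
1.6 -1.1 -23.4
1.5 -0.9 -30.9
1.4 -0.0 -38.3
1.3 1.6 -45.7
1.2 4.0 -52.8
1.1 7.1 -59.6
1.0 10.8 -66.1
0.9 15.2 -72.2
0.8 20.1 -77.9
```

>>> send_rows:
  xyz:
    - [0,-4,-1]
    - [0,-8,-2]
    - [0,-12,-2]
    - [0,-15,-2]
    - [0,-18,-2]
    - [-1,-21,-2]
    - [-1,-24,-2]
    - [-1,-28,-2]
    - [-1,-32,-2]
    - [0,-36,-2]
  dr:
    - [0,0,0]
    - [0,0,0]
    - [0,0,0]
    - [0,0,0]
    - [0,0,0]
    - [0,0,0]
    - [0,0,0]
    - [0,0,0]
    - [0,0,0]
    - [0,0,0]

```text
time: 8.73
position: [0.6471, 0.0523, 0.1018]
tool_rot: [1.847, 2.541, -0.0]
ft_force: [0.5, -0.0, -0.1]
grip_width: 0.01
grip_force: 0.2
```

```bash
python3 -c "
from h import *
s=st()"
```

```text
t 8.73 rack [-14.6 -62.1 101.8] x-heading 107.97 zdir [ 0. -0. -1.] F [ 0.5 -0.  -0.1] w 0.01
```

Contact felt at about 0.5 N, so I'll follow the arc to q≈0.8.

>>> send_rows:
  xyz:
    - [1,-6,1]
    - [2.3,-12,2]
    - [3.5,-16,2]
    - [4.7,-19.5,2]
    - [7.8,-26,2]
    - [9.5,-29.5,2]
    - [11.5,-33,2]
    - [16,-39,2]
    - [18.5,-42,2]
    - [21,-44.5,2]
  dr:
    - [0,0,0]
    - [0,0,0]
    - [0,0,0]
    - [0,0,0]
    - [0,0,0]
    - [0,0,0]
    - [0,0,0]
    - [0,0,0]
    - [0,0,0]
    - [0,0,0]

```text
time: 9.57
position: [0.5979, 0.0594, 0.0998]
tool_rot: [-1.846, -2.542, -0.0]
ft_force: [0.3, -0.3, 0.3]
grip_width: 0.006
grip_force: 0.1
```

>>> send_rows:
  xyz:
    - [0,4,0]
    - [-6,12,0]
    - [-14,12,0]
    - [-22,12,0]
    - [-30,12,0]
    - [-34,6,0]
    - [-34,-4,0]
    - [-34,-12,0]
    - [-34,-18,0]
    - [-34,-20,0]
  dr:
    - [0,0,0]
    - [0,0,0]
    - [0,0,0]
    - [0,0,0]
    - [0,0,0]
    - [0,0,0]
    - [0,0,0]
    - [0,0,0]
    - [0,0,0]
    - [0,0,0]

```text
time: 10.4
position: [0.5884, 0.0203, 0.0998]
tool_rot: [-1.846, -2.541, 0.001]
ft_force: [-0.5, -0.0, 0.9]
grip_width: 0.004
grip_force: 0.0
```

```bash
python3 -c "
from h import *
s=st(); cv2.imwrite('pics/w6.png',get_image('wrist')[:300,:,::-1])
p=(s['position'],s['tool_rot'])
for q in(1.0,.9,.8,.7): print(q,60-75*np.sin(q),-50+75*np.cos(q),proj('wrist',world(60-75*np.sin(q),-50+75*np.cos(q),102),p).round())"
```

```text
t 10.4 rack [-26.9   3.5  99.8] x-heading 107.99 zdir [-0.001 -0.    -1.   ] F [-0.5 -0.   0.9] w 0.004
1.0 -3.1103238605922385 -9.477327059889518 [345. 245.]
0.9 1.2504817779387452 -3.3792523797001692 [331. 235.]
0.8 6.198293182535792 2.2530032010374015 [317. 224.]
0.7 11.683673457173171 7.363164046336635 [305. 211.]
```

View pics/w6.png

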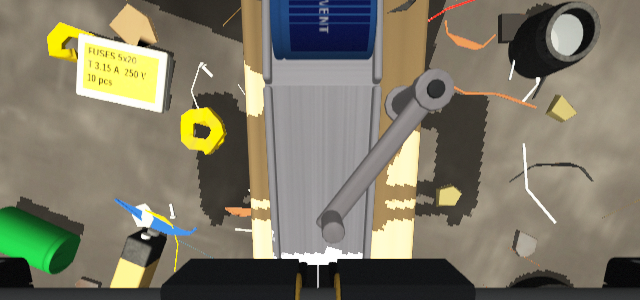

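The pin is at (333,231), so q≈0.9, and the capacitor is still seated. Now I'll push uphill from behind the pin.

>>> send_rows:
  xyz:
    - [4,3,0]
    - [8,6,0]
    - [11,6,0]
    - [14,6,0]
    - [17,3,0]
    - [20,0,0]
    - [24,-4,0]
    - [28,-7,0]
    - [32,-10,0]
    - [36,-12,0]
  dr:
    - [0,0,0]
    - [0,0,0]
    - [0,0,0]
    - [0,0,0]
    - [0,0,0]
    - [0,0,0]
    - [0,0,0]
    - [0,0,0]
    - [0,0,0]
    - [0,0,0]

```text
time: 11.28
position: [0.5666, 0.0508, 0.0997]
tool_rot: [-1.847, -2.541, 0.001]
ft_force: [-0.2, -2.4, -0.4]
grip_width: 0.01
grip_force: 0.5
```

>>> send_rows:
  xyz:
    - [4,-2,0]
    - [8,-4,0]
    - [12,-5,0]
    - [16,-6,0]
    - [20,-7.5,0]
    - [23,-8.5,0]
    - [26,-9,0]
    - [28,-9,0]
    - [30,-9,0]
    - [32,-9,0]
  dr:
    - [0,0,0]
    - [0,0,0]
    - [0,0,0]
    - [0,0,0]
    - [0,0,0]
    - [0,0,0]
    - [0,0,0]
    - [0,0,0]
    - [0,0,0]
    - [0,0,0]

```text
time: 12.12
position: [0.5484, 0.0785, 0.0995]
tool_rot: [-1.846, -2.541, 0.002]
ft_force: [-4.0, -2.3, 0.7]
grip_width: 0.002
grip_force: 1.6
```

```bash
python3 -c "
from h import *
s=st()"
```

```text
t 12.12 rack [40.9 23.7 99.5] x-heading 107.98 zdir [-0.001 -0.001 -1.   ] F [-4.  -2.3  0.7] w 0.002
```

```bash
python3 -c "
from h import *
s=st(); a=get_image('wrist')[:300,:,::-1]; b=get_image('scene')[200:360,200:400,::-1]
b=cv2.resize(b,(640,300*640//375)[:1]+(290,)) 
cv2.imwrite('pics/w7.png',np.vstack([a,b]))"
```

```text
t 12.12 rack [40.9 23.7 99.5] x-heading 107.98 zdir [-0.001 -0.001 -1.   ] F [-4.  -2.3  0.7] w 0.002
```

View pics/w7.png

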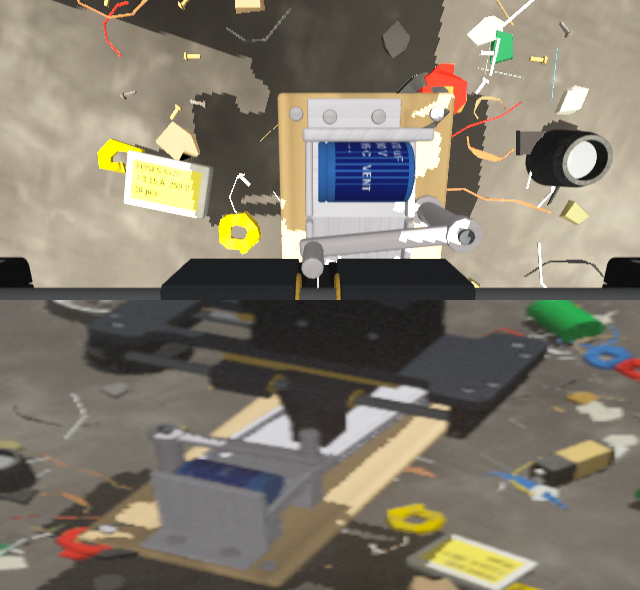

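The bar is nearly across, with the pin at (312,258), the pivot at (462,236) and the capacitor seated. I'll ease sideways to relieve the lateral load and nudge the last few millimetres.

>>> send_rows:
  xyz:
    - [0,-1,0]
    - [0.5,-1.5,0]
    - [1,-1.5,0]
    - [1.5,-1.5,0]
    - [2,-1.5,0]
    - [2.5,-1.5,0]
    - [3,-1.5,0]
    - [3.5,-1.5,0]
    - [4,-1.5,0]
    - [4,-1.5,0]
  dr:
    - [0,0,0]
    - [0,0,0]
    - [0,0,0]
    - [0,0,0]
    - [0,0,0]
    - [0,0,0]
    - [0,0,0]
    - [0,0,0]
    - [0,0,0]
    - [0,0,0]

```text
time: 13.05
position: [0.5463, 0.0822, 0.0998]
tool_rot: [1.847, 2.542, 0.0]
ft_force: [-0.4, -0.5, 0.1]
grip_width: 0.006
grip_force: 0.1
```

```bash
python3 -c "
from h import *
s=st(); f=s['ft_force'][:2]; print(f@U,f@V)"
```

```text
t 13.05 rack [44.9 24.5 99.8] x-heading 108.0 zdir [ 0.  0. -1.] F [-0.4 -0.5  0.1] w 0.006
-0.3434026784893002 0.5671703909565684
```

Lateral load is gone and there's no hard stop yet. I'll continue until the force rises.

>>> send_rows:
  xyz:
    - [0.5,0,0]
    - [1,0,0]
    - [1.5,0,0]
    - [2,0,0]
    - [2.5,0,0]
    - [3,0,0]
    - [3,0,0]
    - [3,0,0]
    - [3,0,0]
    - [3,0,0]
  dr:
    - [0,0,0]
    - [0,0,0]
    - [0,0,0]
    - [0,0,0]
    - [0,0,0]
    - [0,0,0]
    - [0,0,0]
    - [0,0,0]
    - [0,0,0]
    - [0,0,0]

```text
time: 13.88
position: [0.5454, 0.0849, 0.0997]
tool_rot: [-1.847, -2.541, -0.0]
ft_force: [-1.0, -0.6, -0.6]
grip_width: 0.008
grip_force: 0.1
```

```bash
python3 -c "
from h import *
s=st(); f=s['ft_force'][:2]; print(f@U,f@V)"
```

```text
t 13.88 rack [47.9 24.5 99.7] x-heading 107.99 zdir [-0.  0. -1.] F [-1.  -0.6 -0.6] w 0.008
-0.21693631862473534 1.128610552110158
```

>>> send_rows:
  xyz:
    - [0.5,0,0]
    - [1,0,0]
    - [1.5,0,0]
    - [2,0,0]
    - [2.5,0,0]
    - [3,0,0]
    - [3,0,0]
    - [3,0,0]
    - [3,0,0]
    - [3,0,0]
  dr:
    - [0,0,0]
    - [0,0,0]
    - [0,0,0]
    - [0,0,0]
    - [0,0,0]
    - [0,0,0]
    - [0,0,0]
    - [0,0,0]
    - [0,0,0]
    - [0,0,0]

```text
time: 14.72
position: [0.5452, 0.0856, 0.0998]
tool_rot: [1.847, 2.538, -0.002]
ft_force: [1.3, -5.6, 0.1]
grip_width: 0.007
grip_force: 2.9
```

```bash
python3 -c "
from h import *
s=st(); f=s['ft_force'][:2]; print(f@U,f@V)"
```

```text
t 14.72 rack [48.6 24.5 99.8] x-heading 107.91 zdir [ 0.001 -0.002 -1.   ] F [ 1.3 -5.6  0.1] w 0.007
-5.711783264524558 0.5076529017727633
```

The tool is against the hard stop at about 5.7 N. I'll back off, raise and check.

>>> send_rows:
  xyz:
    - [-5,0,0]
    - [-12,0,0]
    - [-20,0,-5]
    - [-28,0,-20]
    - [-35,0,-40]
    - [-40,0,-60]
    - [-45,0,-80]
    - [-45,0,-90]
    - [-45,0,-90]
    - [-45,0,-90]
  dr:
    - [0,0,0]
    - [0,0,0]
    - [0,0,0]
    - [0,0,0]
    - [0,0,0]
    - [0,0,0]
    - [0,0,0]
    - [0,0,0]
    - [0,0,0]
    - [0,0,0]

```text
time: 15.55
position: [0.5584, 0.0454, 0.1898]
tool_rot: [1.846, 2.542, 0.001]
ft_force: [0.1, 0.9, -1.0]
grip_width: 0.011
grip_force: 0.0
```

```bash
python3 -c "
from h import *
s=st(); a=get_image('wrist')[:300,:,::-1]
cv2.imwrite('pics/w8.png',a)"
```

```text
t 15.55 rack [  6.2  24.4 189.8] x-heading 108.01 zdir [ 0.001  0.001 -1.   ] F [ 0.1  0.9 -1. ] w 0.011
```

View pics/w8.png

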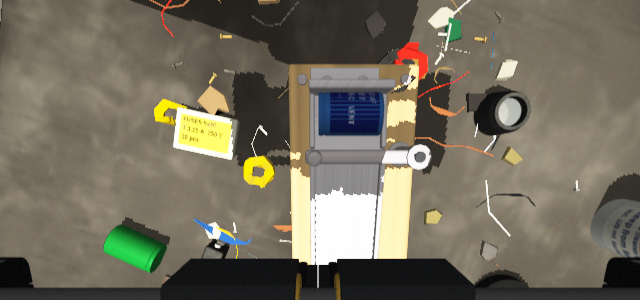

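The bar now runs squarely across the gutter, from the pin at (314,157) to the pivot at (419,157). The capacitor is seated behind it at (350,113), the bystanders are in place and the gripper is clear.

```bash
python3 -c "
from bench import *
print(close_job())"
```

```text
the job is handed in; nothing more can be done
None
```

The capacitor is seated against the end stop with the keeper bar squarely across the gutter behind it. The bystanders look undisturbed, the gripper is clear and the job is handed in at about 16 s, but no verdict came back.

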